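# Find the case with the loose insert and hold it out

### The job

One of the three sealed cases has a loose insert that rattles. Pick the cases up one at a time and shake each lengthwise by rocking it well over (some 25 degrees or more), one end down and then the other, laying every quiet case flat on the bench again clear of the tray, until you have found the one that slides and knocks. Finish while holding that one out, level and still, above the middle of the open metal tray and about 15 cm over the bench: do not put it down or let go, keep the quiet cases away from the tray, and leave the pen and the screwdriver where they lie.

Things in the scene. Friction and masses are not known exactly. Their poses are not given: they have to be found in the camera images.
- case_a_mid (a point): sealed flat case, one of three that look exactly alike: off-white plastic, lid latched shut, 50 mm wide (x), 70 mm long (y), 20 mm high, 0.2 to 0.3 kg; lies flat on the bench, to be grasped from above across the 50 mm. This point is its centre, 10 mm up. Any of the three may be the rattling one. In two of them a steel insert (0.16 kg) is held fast, up to 18 mm off centre
- case_b_mid (a point): sealed flat case, one of three that look exactly alike: off-white plastic, lid latched shut, 50 mm wide (x), 70 mm long (y), 20 mm high, 0.2 to 0.3 kg; lies flat on the bench, to be grasped from above across the 50 mm. This point is its centre, 10 mm up. In the rattling case, whichever it is, the 0.16 kg insert slides along y, up to 22 mm either way from the middle, once tipped over 6 degrees
- case_c_mid (a point): sealed flat case, one of three that look exactly alike: off-white plastic, lid latched shut, 50 mm wide (x), 70 mm long (y), 20 mm high, 0.2 to 0.3 kg; lies flat on the bench, to be grasped from above across the 50 mm. This point is its centre, 10 mm up. The loose insert stays where it slid when level: the level wrist moment then differs by 0.07 N m from tipping one way to the other
- tray_in (a point): open shallow aluminium tray fixed to the bench at the far right of the cases, 100 (x) x 120 (y) mm, rim 25 mm high; this point is the centre of its inner floor
- driver_mid (a point): small screwdriver with a blue handle lying on the bench at the front right, 138 mm long, 13 mm high; centre. Leave it alone
- pen_mid (a point): white and red ball pen lying on the bench in front, 145 mm long, 9 mm high; centre. Leave it alone
There are look-alikes about, which are no part of the job. What is shaped like the part that bears case_b_mid but purple or turquoise is not meant.

How it is judged:
On the way:
1. the rattling case is held in the air and rocked, one end at least 15 degrees down (height (world z) of rattling_case above 0.04 m and (angle between rattling_case's own y axis and vertical below 1.3208 rad or angle between rattling_case's own y axis and vertical above 1.8208 rad) and contact force between rattling_case and the fingers above 0.5 N), for 0.05 s.
At the end, for the whole second after the job is handed in: the rattling case is held by the fingers alone with its centre within 50 mm of the tray's centre seen from above, 90 to 240 mm over the bench, within 14 degrees of level and still; the two quiet cases lie flat on the bench, released, more than 80 mm from the tray's centre (horizontal distance between rattling_case and tray_in below 0.05 m and height (world z) of rattling_case between 0.09 and 0.24 m and angle between rattling_case's own z axis and vertical below 0.25 rad and linear speed of rattling_case below 0.04 m/s and contact force between rattling_case and the fingers above 0.5 N and height (world z) of each of quiet_case_1, quiet_case_2 below 0.006 m and angle between each of quiet_case_1, quiet_case_2's own z axis and vertical below 0.1 rad and linear speed of each of quiet_case_1, quiet_case_2 below 0.03 m/s and contact force between each of quiet_case_1, quiet_case_2 and the fingers below 0.2 N and not (horizontal distance between quiet_case_1 and tray_in below 0.08 m) and not (horizontal distance between quiet_case_2 and tray_in below 0.08 m)); the arm keeps its last pose, push and grip.
It fails at once if a quiet case is brought over the tray (within 50 mm of its centre) (horizontal distance between any of quiet_case_1, quiet_case_2 and tray_in below 0.05 m).
It fails at once if the pen or the screwdriver is moved by more than 30 mm (distance of any of driver_mid, pen_mid from where it was at the start of the episode above 0.03 m).
It also fails if it takes over 72 s, if anything falls off the work surface, if the arm or the gripper's body presses on something with over 40 N, if the wrist force passes 120 N, or if a joint passes its speed limit or range.

### The arm

A 7-joint arm with a two-finger parallel gripper is mounted at the origin on a cart in front of the work surface, level with it; the furniture and walls round the work are solid. World frame = base frame: x ahead of the robot, y to its left, z up, the work surface at z = 0. Lengths are in m, angles in rad, forces in N, time in s.
With the tool pointing down it reaches from about 0.4 to 0.85 m from the base axis. Payload 10.4 kg.
Tool frame: the origin (TCP) lies between the finger pads; the fingertips stand 11 mm ahead of it and the grasp point (between the pads) lies 8 mm behind it (tip_reach is the distance from the TCP to the fingertips, in m); z points along the fingers, y is the line along which they close (so a half turn about z gives the same grasp; the last joint's range is limited). The gripper opens to 85 mm and grips with 20 to 120 N. Pads are 22 mm wide; open, the fingers measure 114 mm over their backs; the gripper's body (76 mm by 85 mm) begins 54 mm behind the grasp point. The pads swing forward as they close: fully open they stand 13 mm farther back than shut.
Start: joints at [-1.168, 0.332, -0.065, 1.46, 0.022, 1.35, -0.088], TCP at [0.258, 0.569, 0.242] pointing down, gripper open.
Joint ranges: [-2.6, 2.6], [-0.5, 2.12], [-1.47, 1.34], [0.16, 2.42], [-1.27, 4.41], [0.06, 2.06], [-2.6, 2.6]. Speed limits (rad/s): [2.22, 2.22, 2.79, 2.79, 3.14, 3.14, 3.14].

### API

Orientations are given as a unit quaternion [x, y, z, w].
In Python, from workcell import * gives the robot as it stands.
- The arm moves only by the shell command python3 -m inch 'ROWS' [OPENING] [FORCE]. ROWS is JSON, a list of rows, each an object with "slide": the shift along the world's x, y, z in m, a list of three; "yaw": the turn about the world's z in rad. A call has 1 to 20 rows; each row is the pose to reach, as a shift and turn from the pose commanded when the call began; what a row does not reach only later rows make up. A row lasts 1/12 s, in which the tool goes at most 41.7 mm and 7.16 degrees, less where a joint would pass 70% of its speed; a pose out of reach is approached as far as the arm can. A call with a gripper value outside its range is refused whole. OPENING is the closure in counts, from 0 (fully open) to 255 (shut), set as the call begins (- or left out, the last holds). The fingers move at their own pace and stop on an object; FORCE is the grip in N (left out, the last holds). Time passes only in rows, so rows that repeat a pose let the fingers close. It gives the time, the measured TCP pose, the force, the opening and the grip force at its end, in the units of the state.
- get_obs(): the state, without advancing time (a new reading comes with each control period).
- camera(name): name is "scene" or "top" or "wrist"; returns a dict with "frame" (420x560x3 uint8, red, green, blue), "fx", "fy", "cx", "cy" (pixels), "extrinsics" (4x4, takes a point from world to camera coordinates). Camera axes: x right, y down, z forward; pixel columns grow to the right and rows downward; lengths in m; the calibration is good to about 2 mm. A picture is of the moment at which its call begins. There is no depth.
- hand_in(): hands the job in; it is judged then, once.
The state is a dict: "clock": time; "joint_pos": joint angles; "joint_velocities": joint speeds; "tau": joint torques, N m; "position": TCP position; "ee_rot": TCP orientation; "ft_force": force on the tool from outside, world axes, zero at the start; "torque": the same for the moment, N m; "grip_width": opening from 0.0 (shut) to 1.0 (fully open); "grasp_force": force on a finger pad.
Only numpy, scipy, OpenCV 4.12 (cv2) and the standard library are available. Lean on these libraries where they do the work, as an engineer would, in place of code of your own. Each camera call takes 0.05 s, during which the arm holds its last target. There are 200 camera calls.

## Working session

There is one attempt and no reset: what is moved stays moved. The work goes in short steps, Python scripts to look and compute and a shell command to move; the robot and the scene stay as the last step left them, time stands still between calls to the robot, and variables do not carry over. Pictures are saved under pics/ and viewed, at most 10 in all, crops included, and the job is handed in when it is done.

```bash
mkdir -p pics; ls; cat > h.py <<'E'
from workcell import *
import numpy as np, cv2
def snap(n,f):
    c=camera(n); cv2.imwrite(f'pics/{f}.png',c['frame'][:,:,::-1]); np.savez(f'pics/{f}.npz',**{k:c[k] for k in c}); return c
def load(f): return np.load(f'pics/{f}.npz')
def ray(c,u,v):
    E=np.array(c['extrinsics']); R,t=E[:3,:3],E[:3,3]
    d=R.T@np.array([(u-c['cx'])/c['fx'],(v-c['cy'])/c['fy'],1]); return -R.T@t,d
def onz(c,u,v,z):
    o,d=ray(c,u,v); return o+d*(z-o[2])/d[2]
def proj(c,p):
    q=np.array(c['extrinsics'])@np.append(p,1); return c['fx']*q[0]/q[2]+c['cx'],c['fy']*q[1]/q[2]+c['cy']
E
python3 - <<'E'
from h import *
s=snap('scene','scene0');t=snap('top','top0');
o=get_obs(); print({k:np.round(v,3) for k,v in o.items()})
cv2.imwrite('pics/both.png',cv2.resize(np.vstack([s['frame'],t['frame']])[:,:,::-1],(400,600)))
E
python3 -m inch --help 2>&1 | head -20
```

```text
pics
{'clock': np.float64(0.1), 'joint_pos': array([-1.168,  0.333, -0.065,  1.461,  0.022,  1.35 , -0.088]), 'joint_velocities': array([-0.001, -0.003,  0.001, -0.001, -0.   , -0.001, -0.   ]), 'tau': array([ 1.0000e-03, -6.2675e+01,  4.9000e-02, -3.9243e+01,  1.6000e-02,
        7.0000e-03, -0.0000e+00]), 'position': array([0.258, 0.569, 0.242]), 'ee_rot': array([ 0.211,  0.977, -0.001, -0.   ]), 'ft_force': array([-0.218,  0.083,  0.496]), 'torque': array([-0.007,  0.051,  0.017]), 'grasp_force': np.float64(0.0), 'grip_width': np.float64(0.996)}
invalid input: not JSON, or not a number
```

View pics/top0.png

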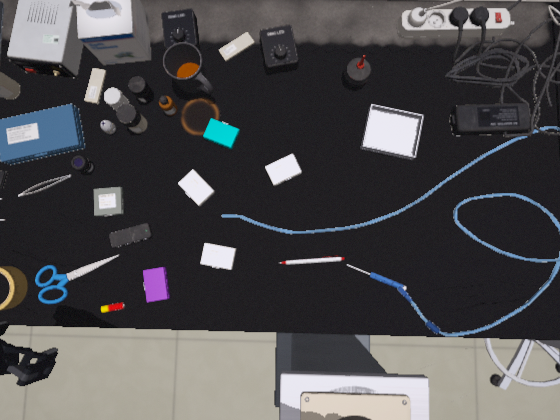

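View pics/scene0.png

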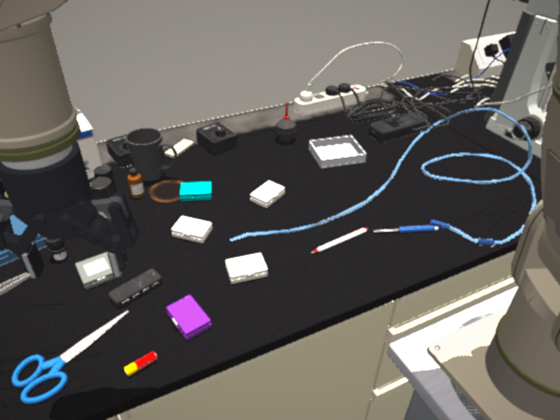

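Top view: the three off-white cases are at (196,187), (283,169) and (218,256). Look-alikes are the turquoise one at (221,133), the purple one at (156,284), small beige blocks at (96,86) and (236,46), and a grey box at (108,200). The tray is at (392,131), the pen at (312,261) and the driver at (380,277). I choose the three white ones.

```bash
cat > m.py <<'E'
from h import *
T=load('top0');S=load('scene0')
def whites(c):
    hsv=cv2.cvtColor(c['frame'],cv2.COLOR_RGB2HSV)
    m=((hsv[...,2]>195)&(hsv[...,1]<45)).astype(np.uint8)*255
    m=cv2.morphologyEx(m,cv2.MORPH_OPEN,np.ones((3,3)))
    return [k for k in cv2.findContours(m,cv2.RETR_EXTERNAL,cv2.CHAIN_APPROX_NONE)[0] if cv2.contourArea(k)>250]
for k in whites(T):
    (u,v),_,_=cv2.minAreaRect(k)
    if v>330: continue
    q=np.array([onz(T,*p[0],.02)[:2]*1000 for p in k],np.float32)
    (x,y),(w,h),a=cv2.minAreaRect(q)
    if w>h: a+=90; w,h=h,w   # long side direction = a+90
    print('top px',round(u),round(v),'xy',round(x),round(y),'size',round(w),round(h),'long-axis yaw deg',round((a+90)%180,1), 'scene px', np.round(proj(S,[x/1000,y/1000,.02])))
for k in whites(S):
    (u,v),_,_=cv2.minAreaRect(k); print('scene',round(u),round(v),cv2.contourArea(k), np.round(onz(S,u,v,.02),3))
for n,p in dict(tray=(392,131),t1=(370,105),t2=(423,109),t3=(362,151),t4=(415,158),pen=(312,261),drv=(380,277),drv2=(348,265)).items(): print(n,np.round(onz(T,*p,.025 if n[0]=='t' else .005),3))
# heights: triangulate case centres (top) with scene
def tri(a,b):
    (o1,d1),(o2,d2)=ray(T,*a),ray(S,*b); A=np.c_[d1,-d2]; s=np.linalg.lstsq(A,o2-o1,rcond=None)[0]; return np.round((o1+d1*s[0]+o2+d2*s[1])/2,3)
np.savez('x',a=0)
c=np.hstack([cv2.resize(T['frame'][90:290,170:440],None,fx=1.45,fy=1.45),cv2.resize(S['frame'][120:320,150:420],None,fx=1.45,fy=1.45)])
cv2.imwrite('pics/crop0.png',c[:,:,::-1])
E
python3 m.py
```

```text
top px 217 256 xy 398 304 size 47 68 long-axis yaw deg 80.7 scene px [245. 265.]
top px 195 187 xy 550 360 size 47 69 long-axis yaw deg 46.5 scene px [191. 226.]
top px 283 169 xy 595 164 size 48 68 long-axis yaw deg 117.6 scene px [267. 191.]
top px 22 133 xy 667 761 size 36 71 long-axis yaw deg 102.2 scene px [-29. 249.]
top px 390 132 xy 683 -75 size 87 111 long-axis yaw deg 78.6 scene px [336. 150.]
top px 94 85 xy 783 603 size 30 77 long-axis yaw deg 170.3 scene px [ 52. 196.]
top px 236 46 xy 883 279 size 28 79 long-axis yaw deg 124.9 scene px [180. 144.]
top px 498 18 xy 958 -324 size 44 54 long-axis yaw deg 90.7 scene px [356.  93.]
top px 104 18 xy 948 593 size 85 128 long-axis yaw deg 96.8 scene px [ 49. 159.]
top px 40 27 xy 922 742 size 126 151 long-axis yaw deg 173.8 scene px [-19. 179.]
scene 90 338 447.5 [0.354 0.591 0.02 ]
scene 462 334 4311.5 [0.103 0.054 0.02 ]
scene 452 306 579.5 [0.154 0.027 0.02 ]
scene 94 268 559.0 [0.513 0.558 0.02 ]
scene 246 265 681.5 [0.398 0.303 0.02 ]
scene 191 226 520.5 [0.551 0.359 0.02 ]
scene 267 191 388.5 [0.594 0.164 0.02 ]
scene 336 151 495.5 [ 0.678 -0.071  0.02 ]
scene 486 48 410.5 [ 1.1  -1.04  0.02]
tray [ 0.684 -0.078  0.025]
t1 [ 0.743 -0.029  0.025]
t2 [ 0.736 -0.148  0.025]
t3 [ 0.637 -0.011  0.025]
t4 [ 0.623 -0.128  0.025]
pen [0.392 0.096 0.005]
drv [ 0.36  -0.054  0.005]
drv2 [0.385 0.016 0.005]
```

View pics/crop0.png

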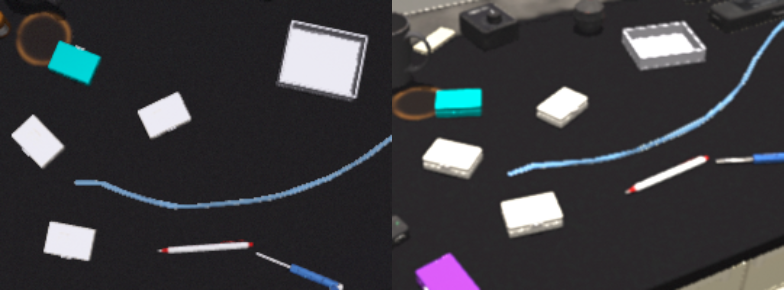

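Each case's (x, y) agrees between the two views at z = 0.02 to within 1 mm, so the 20 mm tops are confirmed. The crop shows plain white cases, clearly distinct from the turquoise and purple ones. First I hover over the case nearest the tray, A.

```bash
python3 -m inch '[{"slide":[0.337,-0.405,-0.05],"yaw":-0.663},{"slide":[0.337,-0.405,-0.05],"yaw":-0.663},{"slide":[0.337,-0.405,-0.05],"yaw":-0.663},{"slide":[0.337,-0.405,-0.05],"yaw":-0.663},{"slide":[0.337,-0.405,-0.05],"yaw":-0.663},{"slide":[0.337,-0.405,-0.05],"yaw":-0.663},{"slide":[0.337,-0.405,-0.05],"yaw":-0.663},{"slide":[0.337,-0.405,-0.05],"yaw":-0.663},{"slide":[0.337,-0.405,-0.05],"yaw":-0.663},{"slide":[0.337,-0.405,-0.05],"yaw":-0.663},{"slide":[0.337,-0.405,-0.05],"yaw":-0.663},{"slide":[0.337,-0.405,-0.05],"yaw":-0.663},{"slide":[0.337,-0.405,-0.05],"yaw":-0.663},{"slide":[0.337,-0.405,-0.05],"yaw":-0.663},{"slide":[0.337,-0.405,-0.05],"yaw":-0.663}]' 0
cat >> h.py <<'E'
from scipy.spatial.transform import Rotation as Ro
def st():
    o=get_obs(); R=Ro.from_quat(o['ee_rot']).as_matrix()
    print('t',round(float(o['clock']),2),'p',np.round(o['position'],4),'tooly',round(np.degrees(np.arctan2(R[1,1],R[0,1])),1),'F',np.round(o['ft_force'],2),'M',np.round(o['torque'],3),'Mtool',np.round(R.T@o['torque'],3),'g',round(float(o['grip_width']),3),round(float(o['grasp_force']),1),'j7',round(o['joint_pos'][6],2)); return o,R
def wcases(c,z=.02):
    hsv=cv2.cvtColor(c['frame'],cv2.COLOR_RGB2HSV)
    m=((hsv[...,2]>195)&(hsv[...,1]<45)).astype(np.uint8)*255
    m=cv2.morphologyEx(m,cv2.MORPH_OPEN,np.ones((3,3)))
    for k in cv2.findContours(m,cv2.RETR_EXTERNAL,cv2.CHAIN_APPROX_NONE)[0]:
        if cv2.contourArea(k)<250: continue
        q=np.array([onz(c,*p[0],z)[:2]*1000 for p in k],np.float32)
        (x,y),(w,h),a=cv2.minAreaRect(q)
        if w>h: a+=90; w,h=h,w
        if 35<w<60 and 55<h<85: print('case xy',round(x),round(y),'size',round(w),round(h),'yaw',round((a+90)%180,1),'px',cv2.minAreaRect(k)[0])
E
python3 - <<'E'
from h import *
st(); wcases(snap('wrist','w1'))
E
```

```text
clock: 1.35
position: [0.5957, 0.1619, 0.1915]
ee_rot: [0.52, 0.854, -0.001, -0.0]
ft_force: [0.0, 1.0, 0.2]
grip_width: 1.001
grasp_force: 0.0
t 1.35 p [0.5957 0.1619 0.1915] tooly 27.4 F [0.04 0.97 0.24] M [0.082 0.018 0.026] Mtool [-0.022  0.081 -0.026] g 1.001 0.0 j7 0.22
case xy 681 -49 size 55 72 yaw 168.5 px (270.3243713378906, 349.84661865234375)
case xy 595 163 size 49 69 yaw 117.4 px (285.0, 189.5)
```

View pics/w1.png

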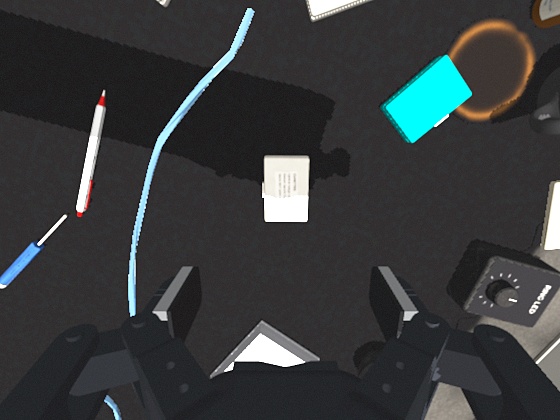

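The wrist view shows case A at (285,190), with the long axis along the fingers' plane and nothing beside it. Next: descend, grip lightly so the case can pivot in the pads, and lift.

```bash
python3 -m inch '[{"slide":[-0.001,0.001,-0.1],"yaw":0},{"slide":[-0.001,0.001,-0.1],"yaw":0},{"slide":[-0.001,0.001,-0.1],"yaw":0},{"slide":[-0.001,0.001,-0.14],"yaw":0},{"slide":[-0.001,0.001,-0.16],"yaw":0},{"slide":[-0.001,0.001,-0.177],"yaw":0},{"slide":[-0.001,0.001,-0.177],"yaw":0},{"slide":[-0.001,0.001,-0.177],"yaw":0}]' 0 && python3 -m inch '[{"slide":[0,0,0],"yaw":0},{"slide":[0,0,0],"yaw":0},{"slide":[0,0,0],"yaw":0},{"slide":[0,0,0],"yaw":0},{"slide":[0,0,0],"yaw":0},{"slide":[0,0,0],"yaw":0},{"slide":[0,0,0],"yaw":0},{"slide":[0,0,0],"yaw":0},{"slide":[0,0,0.03],"yaw":0},{"slide":[0,0,0.07],"yaw":0},{"slide":[0,0,0.07],"yaw":0},{"slide":[0,0,0.07],"yaw":0},{"slide":[0,0,0.07],"yaw":0},{"slide":[0,0,0.07],"yaw":0},{"slide":[0,0,0.07],"yaw":0}]' 255 20
python3 - <<'E'
from h import *
st(); snap('scene','s2')
E
```

```text
clock: 2.07
position: [0.5931, 0.1666, 0.015]
ee_rot: [0.517, 0.856, -0.0, -0.001]
ft_force: [1.1, -0.1, 0.8]
grip_width: 0.999
grasp_force: 0.0
clock: 3.32
position: [0.5932, 0.165, 0.0839]
ee_rot: [0.518, 0.855, -0.001, -0.001]
ft_force: [-0.1, -0.1, -3.5]
grip_width: 0.546
grasp_force: 22.1
t 3.32 p [0.5932 0.165  0.0839] tooly 27.6 F [-0.12 -0.12 -3.45] M [-0.047 -0.036 -0.011] Mtool [-0.01  -0.059  0.011] g 0.546 22.1 j7 0.24
```

```bash
python3 -m inch '[{"slide":[0.107,-0.155,0],"yaw":-0.681},{"slide":[0.107,-0.155,0],"yaw":-0.681},{"slide":[0.107,-0.155,0],"yaw":-0.681},{"slide":[0.107,-0.155,0],"yaw":-0.681},{"slide":[0.107,-0.155,0],"yaw":-0.681},{"slide":[0.107,-0.155,0],"yaw":-0.681},{"slide":[0.107,-0.155,0],"yaw":-0.681},{"slide":[0.107,-0.155,0],"yaw":-0.681},{"slide":[0.107,-0.155,0],"yaw":-0.681}]' && python3 -m inch '[{"slide":[0,0,-0.02],"yaw":0},{"slide":[0,0,-0.036],"yaw":0},{"slide":[0,0,-0.04],"yaw":0},{"slide":[0,0,-0.044],"yaw":0},{"slide":[0,0,-0.047],"yaw":0},{"slide":[0,0,-0.047],"yaw":0},{"slide":[0,0,-0.047],"yaw":0}]'
python3 - <<'E'
from h import *
st(); c=snap('scene','s3'); w=snap('wrist','w3')
cv2.imwrite('pics/v3.png',np.hstack([cv2.resize(c['frame'][80:240,220:420],(500,400)),cv2.resize(w['frame'],(300,400))])[:,:,::-1])
E
```

```text
clock: 4.12
position: [0.7006, 0.0118, 0.0847]
ee_rot: [0.773, 0.635, -0.0, -0.001]
ft_force: [-0.5, 0.8, -1.6]
grip_width: 0.551
grasp_force: 22.1
clock: 4.7
position: [0.7017, 0.0109, 0.0394]
ee_rot: [0.774, 0.634, 0.001, 0.0]
ft_force: [-1.5, 2.4, 0.4]
grip_width: 0.55
grasp_force: 22.5
t 4.7 p [0.7017 0.0109 0.0394] tooly -11.3 F [-1.51  2.35  0.36] M [ 0.307  0.139 -0.039] Mtool [0.196 0.274 0.039] g 0.55 22.5 j7 -0.07
```

View pics/v3.png

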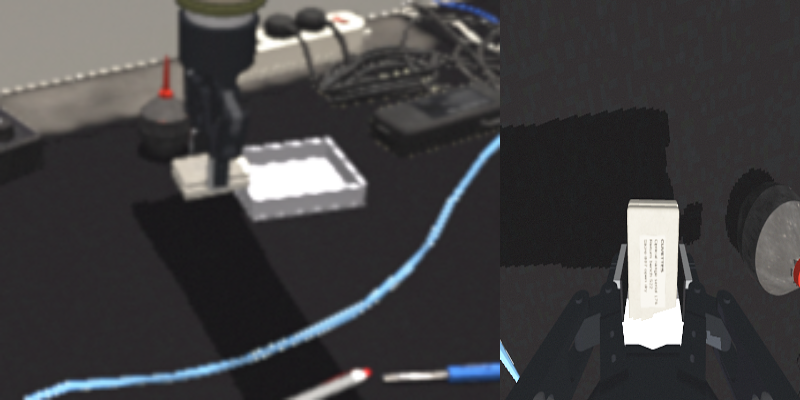

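The scene crop shows the case's right end resting on the tray's left rim, with nothing else touching. I press on down slowly.

```bash
python3 -m inch '[{"slide":[0,0,-0.002],"yaw":0},{"slide":[0,0,-0.004],"yaw":0},{"slide":[0,0,-0.006],"yaw":0},{"slide":[0,0,-0.008],"yaw":0},{"slide":[0,0,-0.008],"yaw":0}]'
python3 - <<'E'
from h import *
st()
E
```

```text
clock: 5.22
position: [0.7012, 0.0104, 0.0298]
ee_rot: [0.774, 0.633, 0.0, 0.0]
ft_force: [2.1, 3.0, 0.6]
grip_width: 0.551
grasp_force: 21.4
t 5.22 p [0.7012 0.0104 0.0298] tooly -11.4 F [2.08 3.03 0.57] M [ 0.746 -0.411  0.069] Mtool [-0.256  0.813 -0.069] g 0.551 21.4 j7 -0.07
```

```bash
python3 -m inch '[{"slide":[0,0,-0.003],"yaw":0},{"slide":[0,0,-0.003],"yaw":0},{"slide":[0,0,0.03],"yaw":0},{"slide":[0,0,0.06],"yaw":0},{"slide":[0,0,0.06],"yaw":0},{"slide":[0,0,0.06],"yaw":0},{"slide":[0,0,0.06],"yaw":0},{"slide":[0,0,0.06],"yaw":0}]'
cat >> h.py <<'E'
def avg(n=8):
    L=[]
    for i in range(n):
        o=get_obs(); R=Ro.from_quat(o['ee_rot']).as_matrix(); L.append(np.r_[o['ft_force'],R.T@o['torque']]); camera('wrist')
    L=np.array(L); print('mean F',np.round(L.mean(0)[:3],2),'Mtool',np.round(L.mean(0)[3:],3),'sd',np.round(L.std(0)[3:],3))
E
python3 - <<'E'
from h import *
st(); c=snap('scene','s4'); w=snap('wrist','w4'); avg()
cv2.imwrite('pics/v4.png',np.hstack([cv2.resize(c['frame'][80:240,220:420],(500,400)),cv2.resize(w['frame'],(300,400))])[:,:,::-1])
E
```

```text
clock: 5.88
position: [0.6999, 0.0097, 0.0883]
ee_rot: [0.774, 0.633, -0.001, -0.001]
ft_force: [0.0, -0.3, -2.7]
grip_width: 0.549
grasp_force: 23.3
t 5.88 p [0.6999 0.0097 0.0883] tooly -11.4 F [ 0.02 -0.3  -2.74] M [0.02  0.025 0.003] Mtool [ 0.029  0.014 -0.003] g 0.549 23.3 j7 -0.09
mean F [-0.06  0.02 -2.98] Mtool [-0.003 -0.021  0.007] sd [0.033 0.03  0.032]
```

View pics/v4.png

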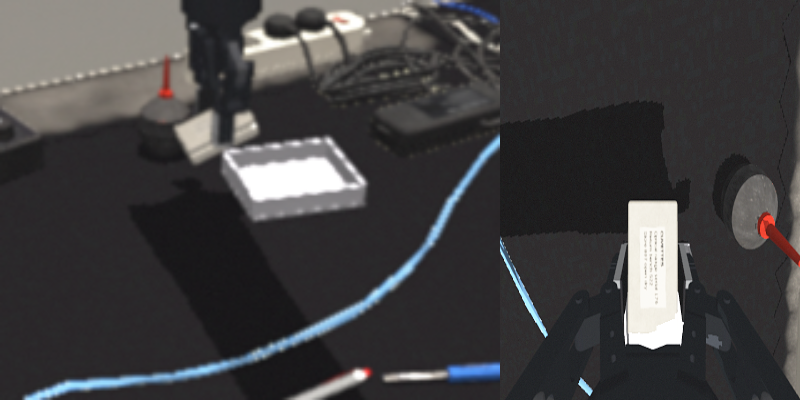

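The tilt holds in the pads at about 25°, left end down and right end up. Next I go round the tray corner with a quarter turn, so the other end faces the near rim.

```bash
python3 -m inch '[{"slide":[-0.042,0.01,0],"yaw":-0.125},{"slide":[-0.084,0.015,0],"yaw":-0.25},{"slide":[-0.11,0.01,0],"yaw":-0.375},{"slide":[-0.1,-0.03,0],"yaw":-0.5},{"slide":[-0.0925,-0.070,0],"yaw":-0.625},{"slide":[-0.0925,-0.070,0],"yaw":-0.75},{"slide":[-0.0925,-0.070,0],"yaw":-1.571},{"slide":[-0.0925,-0.070,0],"yaw":-1.571},{"slide":[-0.0925,-0.070,0],"yaw":-1.571},{"slide":[-0.0925,-0.070,0],"yaw":-1.571},{"slide":[-0.0925,-0.070,0],"yaw":-1.571},{"slide":[-0.0925,-0.070,0],"yaw":-1.571},{"slide":[-0.0925,-0.070,0],"yaw":-1.571},{"slide":[-0.0925,-0.070,0],"yaw":-1.571},{"slide":[-0.0925,-0.070,0],"yaw":-1.571},{"slide":[-0.0925,-0.070,0],"yaw":-1.571}]' && python3 - <<'E'
from h import *
st(); avg(6); snap('top','t5')
E
python3 -m inch '[{"slide":[0,0,-0.02],"yaw":0},{"slide":[0,0,-0.032],"yaw":0},{"slide":[0,0,-0.036],"yaw":0},{"slide":[0,0,-0.04],"yaw":0},{"slide":[0,0,-0.044],"yaw":0},{"slide":[0,0,-0.047],"yaw":0},{"slide":[0,0,-0.05],"yaw":0},{"slide":[0,0,-0.053],"yaw":0},{"slide":[0,0,-0.055],"yaw":0},{"slide":[0,0,-0.057],"yaw":0},{"slide":[0,0,-0.059],"yaw":0}]'; python3 -c "
from h import *
st()"
```

```text
clock: 7.72
position: [0.6087, -0.0597, 0.0904]
ee_rot: [0.995, -0.098, 0.0, -0.0]
ft_force: [-1.3, 0.4, -2.3]
grip_width: 0.545
grasp_force: 23.4
t 7.72 p [ 0.6087 -0.0597  0.0904] tooly -101.2 F [-1.29  0.44 -2.26] M [ 0.001  0.045 -0.011] Mtool [-0.008 -0.045  0.011] g 0.545 23.4 j7 -1.4
mean F [-0.54  0.13 -2.51] Mtool [-0.005 -0.029 -0.004] sd [0.012 0.017 0.032]
clock: 8.98
position: [0.608, -0.0597, 0.0314]
ee_rot: [0.995, -0.1, -0.001, -0.0]
ft_force: [-6.1, 1.0, 3.5]
grip_width: 0.551
grasp_force: 25.3
t 8.98 p [ 0.608  -0.0597  0.0314] tooly -101.4 F [-6.12  1.01  3.49] M [ 0.169  1.268 -0.075] Mtool [-0.086 -1.276  0.076] g 0.551 25.3 j7 -1.37
```

```bash
python3 -m inch '[{"slide":[0,0,-0.002],"yaw":0},{"slide":[0,0,-0.004],"yaw":0},{"slide":[0,0,-0.004],"yaw":0},{"slide":[0,0,0.03],"yaw":0},{"slide":[0,0,0.06],"yaw":0},{"slide":[0,0,0.06],"yaw":0},{"slide":[0,0,0.06],"yaw":0},{"slide":[0,0,0.06],"yaw":0},{"slide":[0,0,0.06],"yaw":0}]'
python3 - <<'E'
from h import *
c=snap('scene','s6'); w=snap('wrist','w6'); avg(8); st()
cv2.imwrite('pics/v6.png',np.hstack([cv2.resize(c['frame'][80:240,220:420],(500,400)),cv2.resize(w['frame'],(300,400))])[:,:,::-1])
E
```

```text
clock: 9.73
position: [0.608, -0.0595, 0.0901]
ee_rot: [0.995, -0.099, -0.001, 0.0]
ft_force: [0.5, 0.5, -4.2]
grip_width: 0.553
grasp_force: 24.8
mean F [-0.18  0.05 -2.38] Mtool [-0.003 -0.009 -0.015] sd [0.017 0.022 0.03 ]
t 10.23 p [ 0.6086 -0.0598  0.0913] tooly -101.4 F [ 0.59 -0.4  -3.32] M [-0.016  0.015 -0.024] Mtool [-0.018 -0.012  0.024] g 0.546 24.8 j7 -1.41
```

View pics/v6.png

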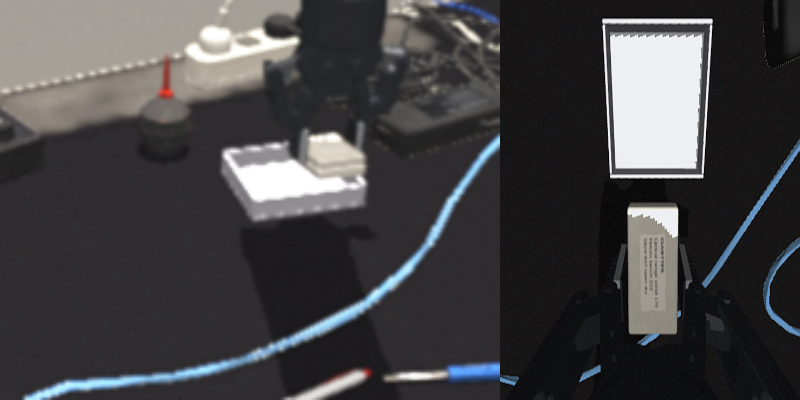

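```bash
cat > tilt.py <<'E'
from h import *
import sys
# predicted rows of far (image-top) edge and widths for tilts; pos/yaw of tool given
def pred(f,p,ty):
    c=load(f); L=np.radians(ty+90); l=np.array([np.cos(L),np.sin(L),0]); s=np.array([np.cos(L-np.pi/2),np.sin(L-np.pi/2),0])
    g=c['frame'].astype(int); m=(g.min(2)>110)&(g.max(2)-g.min(2)<50)
    for th in (-25,-12,0,12,25):
        t=np.radians(th); a=l*np.cos(t)+np.array([0,0,np.sin(t)]); n=-l*np.sin(t)+np.array([0,0,np.cos(t)])
        ctr=np.array(p)-[0,0,.005]
        o=[proj(c,ctr+a*x*.035+n*.01+s*y*.025) for x in(1,-1) for y in(1,-1)]
        print(f,th,'+end:',np.round(o[0]),np.round(o[1]),'-end:',np.round(o[2]),np.round(o[3]))
    r=np.where(m[:,285-40:330].sum(1)>40)[0]; r=r[r>190]
    cols=lambda v: np.where(m[v,200:380])[0][[0,-1]]+200
    print('  seen rows',r.min(),r.max(),'cols near top',cols(r.min()+8),'mid',cols(280),'320',cols(320))
pred('w3',[.7017,.0109,.0394],-11.3); pred('w4',[.6999,.0097,.0883],-11.4); pred('w6',[.608,-.0595,.0901],-101.4)
E
python3 tilt.py
```

```text
w3 -25 +end: [333. 205.] [234. 205.] -end: [336. 350.] [232. 351.]
w3 -12 +end: [336. 209.] [231. 209.] -end: [334. 347.] [234. 348.]
w3 0 +end: [339. 217.] [229. 217.] -end: [331. 342.] [237. 342.]
w3 12 +end: [341. 229.] [226. 229.] -end: [329. 333.] [239. 334.]
w3 25 +end: [343. 245.] [224. 246.] -end: [327. 323.] [241. 323.]
  seen rows 210 362 cols near top [238 332] mid [218 352] 320 [235 336]
w4 -25 +end: [334. 206.] [235. 206.] -end: [336. 351.] [232. 351.]
w4 -12 +end: [336. 210.] [232. 210.] -end: [334. 348.] [235. 348.]
w4 0 +end: [339. 218.] [229. 218.] -end: [331. 342.] [237. 342.]
w4 12 +end: [341. 230.] [227. 230.] -end: [329. 334.] [239. 334.]
w4 25 +end: [344. 246.] [224. 246.] -end: [327. 324.] [241. 323.]
  seen rows 211 362 cols near top [239 330] mid [218 352] 320 [236 336]
w6 -25 +end: [333. 207.] [234. 207.] -end: [336. 352.] [231. 352.]
w6 -12 +end: [336. 211.] [231. 211.] -end: [333. 349.] [234. 349.]
w6 0 +end: [339. 219.] [229. 220.] -end: [331. 343.] [237. 343.]
w6 12 +end: [341. 231.] [226. 231.] -end: [329. 335.] [239. 335.]
w6 25 +end: [343. 248.] [224. 248.] -end: [327. 324.] [241. 325.]
  seen rows 217 349 cols near top [238 332] mid [240 330] 320 [240 329]
```

```bash
python3 - <<'E'
from h import *
c=load('w6')
for p in [(205,187),(383,187),(294,187),(208,23),(400,21)]: print(p,np.round(onz(c,*p,.025),4))
g=np.hstack([cv2.resize(load('s6')['frame'][110:180,270:370],(500,350),interpolation=cv2.INTER_CUBIC),cv2.resize(c['frame'][150:380,180:400],(300,314))[:350]] if 0 else [cv2.resize(load('s6')['frame'][110:180,270:370],(400,280),interpolation=cv2.INTER_CUBIC),cv2.resize(c['frame'][150:360,160:460],(400,280))])
cv2.imwrite('pics/v6b.png',g[:,:,::-1])
E
```

```text
(205, 187) [ 0.6508 -0.0131  0.025 ]
(383, 187) [ 0.6267 -0.1323  0.025 ]
(294, 187) [ 0.6387 -0.0727  0.025 ]
(208, 23) [ 0.7443 -0.0422  0.025 ]
(400, 21) [ 0.7234 -0.1512  0.025 ]
```

View pics/v6b.png

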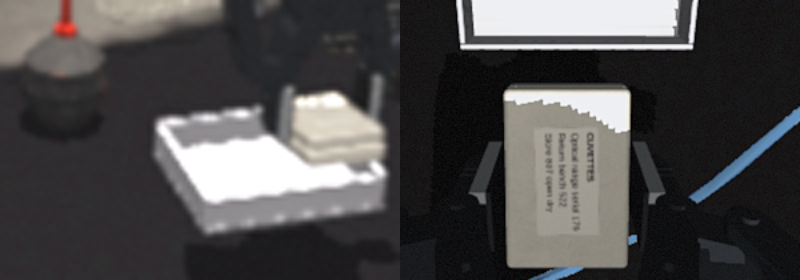

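The near rim is about 33 mm from the case centre, 6 mm further than assumed, so the end slipped past and the case is only near level. I shift 9 mm closer and press again.

```bash
python3 -m inch '[{"slide":[0.009,-0.002,-0.03],"yaw":0},{"slide":[0.009,-0.002,-0.045],"yaw":0},{"slide":[0.009,-0.002,-0.049],"yaw":0},{"slide":[0.009,-0.002,-0.052],"yaw":0},{"slide":[0.009,-0.002,-0.055],"yaw":0},{"slide":[0.009,-0.002,-0.058],"yaw":0},{"slide":[0.009,-0.002,-0.061],"yaw":0},{"slide":[0.009,-0.002,-0.063],"yaw":0},{"slide":[0.009,-0.002,-0.065],"yaw":0},{"slide":[0.009,-0.002,-0.065],"yaw":0}]';python3 -c "
from h import *
st()"; python3 -m inch '[{"slide":[0,0,0.03],"yaw":0},{"slide":[0,0,0.065],"yaw":0},{"slide":[0,0,0.065],"yaw":0},{"slide":[0,0,0.065],"yaw":0},{"slide":[0,0,0.065],"yaw":0},{"slide":[0,0,0.065],"yaw":0}]'
cat >> h.py <<'E'
def rows(c):
    g=c['frame'].astype(int); m=(g.min(2)>90)&(g.max(2)-g.min(2)<60)
    r=np.where(m[:,245:330].sum(1)>40)[0]; r=r[r>195]; print('case rows',r.min(),r.max(),'len',r.max()-r.min())
E
python3 - <<'E'
from h import *
c=snap('scene','s7'); w=snap('wrist','w7'); avg(8); st(); rows(w); rows(load('w6')); rows(load('w4'))
E
```

```text
clock: 11.07
position: [0.6173, -0.0614, 0.0276]
ee_rot: [0.995, -0.099, -0.0, -0.001]
ft_force: [-6.7, 2.1, 10.2]
grip_width: 0.548
grasp_force: 37.8
t 11.07 p [ 0.6173 -0.0614  0.0276] tooly -101.4 F [-6.72  2.11 10.25] M [0.594 1.156 0.047] Mtool [ 0.353 -1.251 -0.046] g 0.548 37.8 j7 -1.36
clock: 11.57
position: [0.6168, -0.0615, 0.0903]
ee_rot: [0.995, -0.099, -0.001, 0.0]
ft_force: [-0.7, -0.3, -3.0]
grip_width: 0.549
grasp_force: 36.4
mean F [ 0.05  0.18 -2.59] Mtool [-0.016 -0.003 -0.002] sd [0.017 0.024 0.026]
t 12.07 p [ 0.6176 -0.0618  0.0913] tooly -101.4 F [-0.02 -0.16 -2.68] M [-0.04  -0.023  0.068] Mtool [-0.034  0.03  -0.068] g 0.552 36.4 j7 -1.4
case rows 196 333 len 137
case rows 217 350 len 133
case rows 211 362 len 151
```

```bash
cat >> h.py <<'E'
def edge(c):
    "image row of the case's two ends from brightness gradient of the column strip"
    b=c['frame'][190:400,265:305].astype(float).min(2).mean(1); d=np.diff(b); i=np.argsort(-abs(d))[:8]; print('edges row:step',sorted((int(k+190),int(d[k])) for k in i))
    for v in (225,240,255,270,290,310,325):
        x=np.where(c['frame'][v,200:370].min(1)>90)[0]; print(v,(x.min()+200,x.max()+200) if len(x) else None,end=' ')
    print()
E
python3 - <<'E'
from h import *
for f in('w3','w4','w6','w7'): print(f); edge(load(f))
E
```

```text
w3
edges row:step [(208, 45), (209, 49), (213, 44), (215, -55), (363, -55), (364, -50), (365, -49), (366, -39)]
225 (np.int64(237), np.int64(334)) 240 (np.int64(237), np.int64(333)) 255 (np.int64(238), np.int64(332)) 270 (np.int64(221), np.int64(349)) 290 (np.int64(213), np.int64(357)) 310 (np.int64(238), np.int64(332)) 325 (np.int64(233), np.int64(337)) 
w4
edges row:step [(209, 72), (210, 75), (211, 39), (362, -33), (363, -55), (364, -49), (365, -51), (366, -38)]
225 (np.int64(239), np.int64(331)) 240 (np.int64(239), np.int64(331)) 255 (np.int64(233), np.int64(352)) 270 (np.int64(221), np.int64(349)) 290 (np.int64(213), np.int64(357)) 310 (np.int64(238), np.int64(333)) 325 (np.int64(233), np.int64(337)) 
w6
edges row:step [(211, 32), (212, 22), (213, 25), (216, 57), (217, 50), (218, 34), (219, 20), (350, -47)]
225 (np.int64(238), np.int64(332)) 240 (np.int64(238), np.int64(332)) 255 (np.int64(238), np.int64(331)) 270 (np.int64(239), np.int64(331)) 290 (np.int64(239), np.int64(330)) 310 (np.int64(239), np.int64(330)) 325 (np.int64(240), np.int64(330)) 
w7
edges row:step [(195, 122), (197, -44), (198, -90), (199, -98), (225, 89), (226, 28), (333, -38), (334, -82)]
225 None 240 (np.int64(234), np.int64(336)) 255 (np.int64(232), np.int64(338)) 270 (np.int64(235), np.int64(335)) 290 (np.int64(238), np.int64(331)) 310 (np.int64(242), np.int64(328)) 325 (np.int64(245), np.int64(325))
```

A went from one end down (about 25°) to the other end down (about 15°). Its wrist moment changed only about 0.02 N m, against 0.07 expected, so A is quiet. I lay it flat near where it was.

```bash
python3 -m inch '[{"slide":[-0.02,0.23,0],"yaw":0},{"slide":[-0.02,0.23,0],"yaw":0},{"slide":[-0.02,0.23,0],"yaw":0},{"slide":[-0.02,0.23,0],"yaw":0},{"slide":[-0.02,0.23,0],"yaw":0},{"slide":[-0.02,0.23,0],"yaw":0},{"slide":[-0.02,0.23,0],"yaw":0},{"slide":[-0.02,0.23,-0.035],"yaw":0},{"slide":[-0.02,0.23,-0.06],"yaw":0},{"slide":[-0.02,0.23,-0.064],"yaw":0},{"slide":[-0.02,0.23,-0.068],"yaw":0},{"slide":[-0.02,0.23,-0.071],"yaw":0},{"slide":[-0.02,0.23,-0.073],"yaw":0},{"slide":[-0.02,0.23,-0.075],"yaw":0},{"slide":[-0.02,0.23,-0.075],"yaw":0}]';python3 -m inch '[{"slide":[0,0,0],"yaw":0},{"slide":[0,0,0],"yaw":0},{"slide":[0,0,0],"yaw":0},{"slide":[0,0,0],"yaw":0},{"slide":[0,0,0],"yaw":0},{"slide":[0,0,0.04],"yaw":0},{"slide":[0,0,0.08],"yaw":0},{"slide":[0,0,0.12],"yaw":0},{"slide":[0,0,0.16],"yaw":0},{"slide":[-0.045,0.192,0.18],"yaw":1.01},{"slide":[-0.045,0.192,0.18],"yaw":1.01},{"slide":[-0.045,0.192,0.18],"yaw":1.01},{"slide":[-0.045,0.192,0.18],"yaw":1.01},{"slide":[-0.045,0.192,0.18],"yaw":1.01},{"slide":[-0.045,0.192,0.18],"yaw":1.01},{"slide":[-0.045,0.192,0.18],"yaw":1.01},{"slide":[-0.045,0.192,0.18],"yaw":1.01},{"slide":[-0.045,0.192,0.18],"yaw":1.01}]' 0
python3 - <<'E'
from h import *
st(); print('w');wcases(snap('wrist','w8'));print('t');wcases(snap('top','t8')); print('s'); wcases(snap('scene','s8')); avg(4)
E
```

```text
clock: 13.32
position: [0.6, 0.1672, 0.0188]
ee_rot: [0.995, -0.1, 0.002, -0.0]
ft_force: [1.8, -2.0, 5.3]
grip_width: 0.546
grasp_force: 38.6
clock: 14.82
position: [0.5526, 0.3602, 0.1963]
ee_rot: [0.918, 0.397, -0.0, 0.0]
ft_force: [0.7, -0.8, 0.9]
grip_width: 0.999
grasp_force: 0.0
t 14.82 p [0.5526 0.3602 0.1963] tooly -43.2 F [ 0.67 -0.82  0.95] M [-0.025  0.008  0.007] Mtool [-0.011 -0.023 -0.007] g 0.999 0.0 j7 -1.21
w
case xy 400 302 size 48 69 yaw 80.8 px (226.66693115234375, 306.3857727050781)
case xy 601 169 size 51 56 yaw 169.4 px (423.4000549316406, 277.3000183105469)
case xy 552 358 size 46 71 yaw 45.5 px (285.5, 192.0)
case xy 515 553 size 59 61 yaw 6.0 px (117.25471496582031, 71.35848999023438)
t
case xy 593 170 size 46 69 yaw 168.7 px (280.3705749511719, 169.5823516845703)
s
case xy 514 554 size 53 58 yaw 95.6 px (96.54109191894531, 266.6095886230469)
case xy 400 301 size 49 69 yaw 79.2 px (246.4711456298828, 263.83258056640625)
case xy 552 357 size 48 72 yaw 45.5 px (192.0823516845703, 225.62940979003906)
case xy 594 170 size 52 75 yaw 168.2 px (265.82659912109375, 191.87281799316406)
mean F [0.   0.2  0.23] Mtool [ 0.018 -0.011 -0.029] sd [0.034 0.02  0.032]
```

A lies flat at (0.594, 0.170). Next is B.

```bash
python3 -m inch '[{"slide":[0,-0.0015,-0.1],"yaw":0},{"slide":[0,-0.0015,-0.1],"yaw":0},{"slide":[0,-0.0015,-0.1],"yaw":0},{"slide":[0,-0.0015,-0.14],"yaw":0},{"slide":[0,-0.0015,-0.165],"yaw":0},{"slide":[0,-0.0015,-0.182],"yaw":0},{"slide":[0,-0.0015,-0.182],"yaw":0},{"slide":[0,-0.0015,-0.182],"yaw":0}]' 0 && python3 -m inch '[{"slide":[0,0,0],"yaw":0},{"slide":[0,0,0],"yaw":0},{"slide":[0,0,0],"yaw":0},{"slide":[0,0,0],"yaw":0},{"slide":[0,0,0],"yaw":0},{"slide":[0,0,0],"yaw":0},{"slide":[0,0,0],"yaw":0},{"slide":[0,0,0],"yaw":0},{"slide":[0,0,0.03],"yaw":0},{"slide":[0,0,0.075],"yaw":0},{"slide":[0,0,0.075],"yaw":0},{"slide":[0,0,0.075],"yaw":0}]' 255 20
python3 - <<'E'
from h import *
st(); avg(6); edge(snap('wrist','w9'))
E
python3 -m inch '[{"slide":[0.153,-0.355,0],"yaw":0.557},{"slide":[0.153,-0.355,0],"yaw":0.557},{"slide":[0.153,-0.355,0],"yaw":0.557},{"slide":[0.153,-0.355,0],"yaw":0.557},{"slide":[0.153,-0.355,0],"yaw":0.557},{"slide":[0.153,-0.355,0],"yaw":0.557},{"slide":[0.153,-0.355,0],"yaw":0.557},{"slide":[0.153,-0.355,0],"yaw":0.557},{"slide":[0.153,-0.355,0],"yaw":0.557},{"slide":[0.153,-0.355,0],"yaw":0.557},{"slide":[0.153,-0.355,0],"yaw":0.557},{"slide":[0.153,-0.355,0],"yaw":0.557},{"slide":[0.153,-0.355,0],"yaw":0.557}]'
```

```text
clock: 15.83
position: [0.5524, 0.3584, 0.014]
ee_rot: [0.919, 0.394, -0.001, 0.0]
ft_force: [0.9, 0.2, 0.5]
grip_width: 1.0
grasp_force: 0.0
clock: 16.83
position: [0.5543, 0.3596, 0.0928]
ee_rot: [0.919, 0.394, 0.003, -0.001]
ft_force: [0.2, -0.1, -2.6]
grip_width: 0.548
grasp_force: 22.6
t 16.83 p [0.5543 0.3596 0.0928] tooly -43.6 F [ 0.23 -0.1  -2.6 ] M [-0.036 -0.027  0.001] Mtool [-0.044 -0.007 -0.001] g 0.548 22.6 j7 -1.17
mean F [ 0.2   0.22 -2.63] Mtool [-0.009  0.001  0.004] sd [0.027 0.039 0.023]
edges row:step [(210, 53), (215, 30), (216, 25), (218, -49), (221, 24), (222, 23), (342, -46), (343, -154)]
225 (np.int64(236), np.int64(335)) 240 (np.int64(237), np.int64(334)) 255 (np.int64(238), np.int64(333)) 270 (np.int64(222), np.int64(348)) 290 (np.int64(213), np.int64(356)) 310 (np.int64(240), np.int64(329)) 325 (np.int64(240), np.int64(328)) 
clock: 18.27
position: [0.7052, 0.0052, 0.0886]
ee_rot: [0.775, 0.632, -0.0, -0.001]
ft_force: [-0.0, 1.0, -2.5]
grip_width: 0.549
grasp_force: 22.6
```

```bash
python3 -m inch '[{"slide":[0,0,-0.03],"yaw":0},{"slide":[0,0,-0.045],"yaw":0},{"slide":[0,0,-0.049],"yaw":0},{"slide":[0,0,-0.052],"yaw":0},{"slide":[0,0,-0.055],"yaw":0},{"slide":[0,0,-0.058],"yaw":0},{"slide":[0,0,-0.061],"yaw":0},{"slide":[0,0,-0.063],"yaw":0},{"slide":[0,0,-0.064],"yaw":0},{"slide":[0,0,-0.03],"yaw":0},{"slide":[0,0,0],"yaw":0},{"slide":[0,0,0],"yaw":0},{"slide":[0,0,0],"yaw":0},{"slide":[0,0,0],"yaw":0},{"slide":[0,0,0],"yaw":0}]'
python3 - <<'E'
from h import *
st(); avg(10); edge(snap('wrist','w10'))
E
```

```text
clock: 19.52
position: [0.7048, 0.0041, 0.0881]
ee_rot: [0.775, 0.632, -0.001, -0.001]
ft_force: [0.1, -0.4, -3.2]
grip_width: 0.549
grasp_force: 26.4
t 19.52 p [0.7048 0.0041 0.0881] tooly -11.6 F [ 0.08 -0.44 -3.19] M [-0.036  0.007  0.01 ] Mtool [-0.001 -0.036 -0.01 ] g 0.549 26.4 j7 -0.06
mean F [-0.02  0.09 -2.41] Mtool [-0.012 -0.033 -0.008] sd [0.026 0.015 0.022]
edges row:step [(209, 77), (210, 62), (211, 31), (352, 27), (361, -31), (362, -83), (363, -53), (364, -39)]
225 (np.int64(239), np.int64(331)) 240 (np.int64(239), np.int64(332)) 255 (np.int64(222), np.int64(346)) 270 (np.int64(221), np.int64(348)) 290 (np.int64(213), np.int64(356)) 310 (np.int64(237), np.int64(333)) 325 (np.int64(233), np.int64(336))
```

```bash
python3 -m inch '[{"slide":[-0.04,0.015,0],"yaw":-0.125},{"slide":[-0.08,0.02,0],"yaw":-0.25},{"slide":[-0.115,0.012,0],"yaw":-0.375},{"slide":[-0.1,-0.026,0],"yaw":-0.5},{"slide":[-0.09,-0.066,0],"yaw":-0.625},{"slide":[-0.09,-0.066,0],"yaw":-1.571},{"slide":[-0.09,-0.066,0],"yaw":-1.571},{"slide":[-0.09,-0.066,0],"yaw":-1.571},{"slide":[-0.09,-0.066,0],"yaw":-1.571},{"slide":[-0.09,-0.066,0],"yaw":-1.571},{"slide":[-0.09,-0.066,0],"yaw":-1.571},{"slide":[-0.09,-0.066,0],"yaw":-1.571},{"slide":[-0.09,-0.066,0],"yaw":-1.571},{"slide":[-0.09,-0.066,0],"yaw":-1.571}]' && python3 -m inch '[{"slide":[0,0,-0.03],"yaw":0},{"slide":[0,0,-0.038],"yaw":0},{"slide":[0,0,-0.042],"yaw":0},{"slide":[0,0,-0.045],"yaw":0},{"slide":[0,0,-0.048],"yaw":0},{"slide":[0,0,-0.051],"yaw":0},{"slide":[0,0,-0.054],"yaw":0},{"slide":[0,0,-0.057],"yaw":0},{"slide":[0,0,-0.06],"yaw":0},{"slide":[0,0,-0.062],"yaw":0},{"slide":[0,0,-0.064],"yaw":0},{"slide":[0,0,-0.065],"yaw":0}]' && python3 -m inch '[{"slide":[0,0,0.03],"yaw":0},{"slide":[0,0,0.065],"yaw":0},{"slide":[0,0,0.065],"yaw":0},{"slide":[0,0,0.065],"yaw":0},{"slide":[0,0,0.065],"yaw":0},{"slide":[0,0,0.065],"yaw":0}]'
python3 - <<'E'
from h import *
st(); avg(12); edge(snap('wrist','w11'))
E
```

```text
clock: 21.23
position: [0.6157, -0.062, 0.0893]
ee_rot: [0.995, -0.103, -0.0, 0.0]
ft_force: [-0.4, 0.5, -1.5]
grip_width: 0.554
grasp_force: 26.4
clock: 22.23
position: [0.6155, -0.0624, 0.0256]
ee_rot: [0.995, -0.101, -0.0, -0.0]
ft_force: [-7.7, 1.4, 12.7]
grip_width: 0.555
grasp_force: 39.3
clock: 22.73
position: [0.6149, -0.062, 0.0883]
ee_rot: [0.995, -0.101, -0.001, 0.0]
ft_force: [-0.7, 0.4, -2.2]
grip_width: 0.55
grasp_force: 37.6
t 22.73 p [ 0.6149 -0.062   0.0883] tooly -101.6 F [-0.7   0.37 -2.24] M [ 0.002 -0.026 -0.048] Mtool [0.007 0.025 0.048] g 0.55 37.6 j7 -1.37
mean F [-0.05 -0.08 -2.1 ] Mtool [0.002 0.04  0.013] sd [0.018 0.035 0.023]
edges row:step [(194, 127), (195, 47), (197, -83), (198, -152), (226, 47), (242, -39), (243, -35), (344, -63)]
225 None 240 (np.int64(233), np.int64(337)) 255 (np.int64(231), np.int64(339)) 270 (np.int64(234), np.int64(336)) 290 (np.int64(236), np.int64(333)) 310 (np.int64(238), np.int64(330)) 325 (np.int64(241), np.int64(328))
```

B's wrist moment went from -0.033 to +0.040 N m when rocked over, a change of 0.073, so B is the rattling one. I lay it on the bench, reopen so it settles flat, regrip firmly and lift.

```bash
python3 -m inch '[{"slide":[-0.02,0.12,0],"yaw":0},{"slide":[-0.02,0.12,0],"yaw":0},{"slide":[-0.02,0.12,0],"yaw":0},{"slide":[-0.02,0.12,0],"yaw":0},{"slide":[-0.02,0.12,-0.035],"yaw":0},{"slide":[-0.02,0.12,-0.06],"yaw":0},{"slide":[-0.02,0.12,-0.064],"yaw":0},{"slide":[-0.02,0.12,-0.068],"yaw":0},{"slide":[-0.02,0.12,-0.071],"yaw":0},{"slide":[-0.02,0.12,-0.073],"yaw":0},{"slide":[-0.02,0.12,-0.074],"yaw":0},{"slide":[-0.02,0.12,-0.074],"yaw":0}]' && python3 -m inch '[{"slide":[0,0,0],"yaw":0},{"slide":[0,0,0],"yaw":0},{"slide":[0,0,0],"yaw":0},{"slide":[0,0,0],"yaw":0},{"slide":[0,0,0],"yaw":0},{"slide":[0,0,0.05],"yaw":0},{"slide":[0,0,0.1],"yaw":0},{"slide":[0,0,0.1],"yaw":0},{"slide":[0,0,0.1],"yaw":0}]' 0
python3 - <<'E'
from h import *
st(); print('w');wcases(snap('wrist','w12')); print('s'); wcases(snap('scene','s12'))
E
```

```text
clock: 24.38
position: [0.5971, 0.057, 0.0175]
ee_rot: [0.995, -0.102, 0.001, -0.0]
ft_force: [-1.4, -1.5, 4.9]
grip_width: 0.55
grasp_force: 38.6
clock: 25.13
position: [0.5981, 0.0575, 0.1198]
ee_rot: [0.995, -0.102, 0.003, -0.001]
ft_force: [0.4, -0.3, 0.1]
grip_width: 1.0
grasp_force: 0.0
t 25.13 p [0.5981 0.0575 0.1198] tooly -101.7 F [ 0.4  -0.29  0.07] M [-0.035 -0.015  0.006] Mtool [-0.031  0.022 -0.007] g 1.0 0.0 j7 -1.59
w
case xy 594 168 size 47 68 yaw 168.4 px (159.24229431152344, 241.5621795654297)
s
case xy 396 304 size 59 72 yaw 80.6 px (246.03846740722656, 266.1922912597656)
case xy 511 554 size 59 65 yaw 6.1 px (96.5, 268.0)
case xy 594 170 size 52 77 yaw 167.9 px (265.7432556152344, 191.95947265625)
case xy 597 58 size 49 74 yaw 164.1 px (307.4864807128906, 179.41891479492188)
```

```bash
python3 -m inch '[{"slide":[-0.001,0.0005,-0.04],"yaw":0},{"slide":[-0.001,0.0005,-0.08],"yaw":0},{"slide":[-0.001,0.0005,-0.1],"yaw":0},{"slide":[-0.001,0.0005,-0.105],"yaw":0},{"slide":[-0.001,0.0005,-0.105],"yaw":0}]' 0 && python3 -m inch '[{"slide":[0,0,0],"yaw":0},{"slide":[0,0,0],"yaw":0},{"slide":[0,0,0],"yaw":0},{"slide":[0,0,0],"yaw":0},{"slide":[0,0,0],"yaw":0},{"slide":[0,0,0],"yaw":0},{"slide":[0,0,0],"yaw":0},{"slide":[0,0,0],"yaw":0},{"slide":[0,0,0],"yaw":0},{"slide":[0,0,0.02],"yaw":0},{"slide":[0,0,0.05],"yaw":0},{"slide":[0,0,0.08],"yaw":0},{"slide":[0,0,0.12],"yaw":0},{"slide":[0,0,0.15],"yaw":0}]' 255 60 && python3 -m inch '[{"slide":[0.02,-0.031,0],"yaw":0},{"slide":[0.04,-0.062,0],"yaw":0},{"slide":[0.06,-0.093,0],"yaw":0},{"slide":[0.08,-0.124,0],"yaw":0},{"slide":[0.089,-0.138,0],"yaw":0},{"slide":[0.089,-0.138,0],"yaw":0},{"slide":[0.089,-0.138,0],"yaw":0},{"slide":[0.089,-0.138,0],"yaw":0},{"slide":[0.089,-0.138,0],"yaw":0},{"slide":[0.089,-0.138,0],"yaw":0}]'
python3 - <<'E'
from h import *
st(); w=snap('wrist','w13'); edge(w); avg(8); t=snap('top','t13'); s=snap('scene','s13'); wcases(s)
cv2.imwrite('pics/v13.png',np.hstack([cv2.resize(s['frame'],(400,300)),cv2.resize(w['frame'],(400,300))])[:,:,::-1])
E
```

```text
clock: 25.65
position: [0.593, 0.0577, 0.0082]
ee_rot: [0.995, -0.102, -0.002, 0.001]
ft_force: [0.3, 0.4, 0.3]
grip_width: 1.001
grasp_force: 0.0
clock: 26.82
position: [0.595, 0.0579, 0.1636]
ee_rot: [0.995, -0.102, 0.001, -0.0]
ft_force: [1.3, 0.0, -1.4]
grip_width: 0.539
grasp_force: 63.4
clock: 27.65
position: [0.6835, -0.0781, 0.1605]
ee_rot: [0.995, -0.1, 0.0, -0.0]
ft_force: [-0.1, -0.3, -1.6]
grip_width: 0.537
grasp_force: 63.3
t 27.65 p [ 0.6835 -0.0781  0.1605] tooly -101.5 F [-0.13 -0.29 -1.64] M [-0.013  0.041  0.058] Mtool [-0.02  -0.037 -0.058] g 0.537 63.3 j7 -1.38
edges row:step [(209, -45), (210, -34), (214, 59), (217, -71), (220, 54), (221, 66), (344, -40), (345, -77)]
225 (np.int64(226), np.int64(348)) 240 (np.int64(227), np.int64(347)) 255 (np.int64(236), np.int64(334)) 270 (np.int64(223), np.int64(347)) 290 (np.int64(215), np.int64(355)) 310 (np.int64(239), np.int64(331)) 325 (np.int64(240), np.int64(330)) 
mean F [ 0.16  0.36 -2.11] Mtool [ 0.002 -0.011  0.008] sd [0.04  0.036 0.026]
case xy 396 304 size 59 72 yaw 80.6 px (246.3203125, 266.03741455078125)
case xy 511 554 size 60 65 yaw 6.3 px (96.24452209472656, 268.0474548339844)
case xy 591 171 size 52 84 yaw 169.6 px (265.9729919433594, 192.8378143310547)
```

View pics/v13.png

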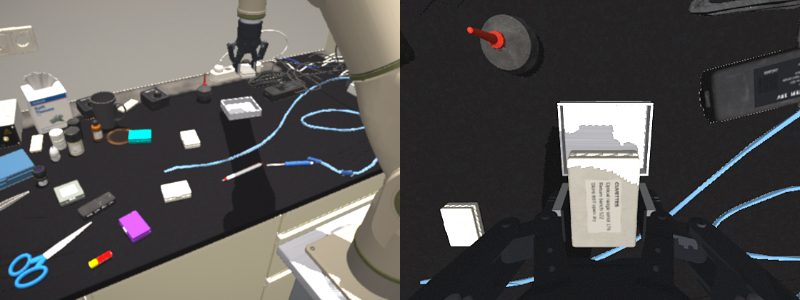

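The wrist view shows B level over the tray, centred near (605,150) in the crop. The fast carry may have slid the insert, since the moment dropped again. I do one short jerk along its length to double-check before handing in.

```bash
python3 -m inch '[{"slide":[0.004,-0.001,0],"yaw":0},{"slide":[0.009,-0.002,0],"yaw":0},{"slide":[0.016,-0.003,0],"yaw":0},{"slide":[0.024,-0.005,0],"yaw":0},{"slide":[-0.015,0.003,0],"yaw":0},{"slide":[-0.024,0.005,0],"yaw":0},{"slide":[-0.03,0.006,0],"yaw":0},{"slide":[-0.034,0.007,0],"yaw":0},{"slide":[-0.036,0.007,0],"yaw":0},{"slide":[-0.036,0.007,0],"yaw":0},{"slide":[-0.036,0.007,0],"yaw":0}]'; python3 -c "
from h import *
avg(14)"
python3 -m inch '[{"slide":[0.004,-0.001,0],"yaw":0},{"slide":[0.008,-0.001,0],"yaw":0},{"slide":[0.012,-0.002,0],"yaw":0},{"slide":[0.052,-0.01,0],"yaw":0},{"slide":[0.06,-0.012,0],"yaw":0},{"slide":[0.066,-0.013,0],"yaw":0},{"slide":[0.068,-0.013,0],"yaw":0},{"slide":[0.068,-0.013,0],"yaw":0},{"slide":[0.068,-0.013,0],"yaw":0}]'; python3 -c "
from h import *
avg(14)"
python3 -m inch '[{"slide":[-0.004,0.001,0],"yaw":0},{"slide":[-0.008,0.001,0],"yaw":0},{"slide":[-0.012,0.002,0],"yaw":0},{"slide":[-0.016,0.003,0],"yaw":0},{"slide":[-0.02,0.004,0],"yaw":0},{"slide":[-0.024,0.005,0],"yaw":0},{"slide":[-0.028,0.005,0],"yaw":0},{"slide":[-0.03,0.006,0],"yaw":0},{"slide":[-0.03,0.006,0],"yaw":0},{"slide":[-0.03,0.006,0],"yaw":0},{"slide":[-0.03,0.006,0],"yaw":0},{"slide":[-0.03,0.006,0],"yaw":0}]'; python3 -c "
from h import *
st();avg(10);edge(camera('wrist'))"
```

```text
clock: 29.12
position: [0.6485, -0.0727, 0.1608]
ee_rot: [0.995, -0.101, 0.001, 0.0]
ft_force: [0.2, -0.3, -2.9]
grip_width: 0.537
grasp_force: 63.3
mean F [ 0.03  0.2  -2.5 ] Mtool [0.004 0.051 0.003] sd [0.026 0.037 0.024]
clock: 30.57
position: [0.7153, -0.0858, 0.1606]
ee_rot: [0.995, -0.102, 0.0, -0.0]
ft_force: [-0.2, 0.8, -1.4]
grip_width: 0.537
grasp_force: 63.3
mean F [ 0.03  0.07 -2.32] Mtool [-0.002 -0.021  0.007] sd [0.03  0.039 0.02 ]
clock: 32.27
position: [0.6858, -0.0799, 0.1603]
ee_rot: [0.995, -0.101, 0.0, 0.0]
ft_force: [0.4, 0.3, -1.2]
grip_width: 0.539
grasp_force: 63.3
t 32.27 p [ 0.6858 -0.0799  0.1603] tooly -101.6 F [ 0.39  0.26 -1.16] M [-0.014 -0.013  0.018] Mtool [-0.011  0.015 -0.018] g 0.539 63.3 j7 -1.38
mean F [ 0.2   0.07 -2.28] Mtool [-0.003 -0.028 -0.01 ] sd [0.029 0.032 0.036]
edges row:step [(209, -46), (213, 38), (214, 59), (217, -69), (220, 65), (221, 57), (344, -39), (345, -85)]
225 (np.int64(224), np.int64(347)) 240 (np.int64(225), np.int64(346)) 255 (np.int64(236), np.int64(334)) 270 (np.int64(223), np.int64(347)) 290 (np.int64(215), np.int64(355)) 310 (np.int64(239), np.int64(331)) 325 (np.int64(240), np.int64(330))
```

The jerk moved the moment from +0.051 to -0.021 N m, a change of 0.072, so the insert in B is loose. B is level, still and centred over the tray, so I hand in.

```bash
python3 -c "
from workcell import *
print(hand_in())"
```

```text
the job is handed in; nothing more can be done
None
```

I handed in holding case B, the rattling one (it lay at about x 0.55, y 0.36), level and still over the middle of the tray with its underside about 15 cm above the bench; A, rocked about 25° then 15° and quiet, is back flat on the bench, and C was never lifted because B was found first.

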